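# Pin the canvas rest of a table easel at its top hole

## Robot

A 7-joint arm with a two-finger parallel gripper is mounted at the origin on the work surface. World frame = base frame: x ahead of the robot, y to its left, z up, the work surface at z = 0. Lengths are in m, angles in rad, forces in N, time in s.
With the tool pointing down it reaches from about 0.425 to 0.925 m from the base axis. Payload 6.8 kg.
Tool frame: the origin (TCP) lies on the front face of the gripper's body, between the roots of the fingers; the fingertips stand 73 mm ahead of it and the grasp point (between the pads) lies 54 mm ahead of it (env.nose_length is the distance from the TCP to the fingertips, in m); z points along the fingers, y is the line along which they close (so a half turn about z gives the same grasp; the last joint's range is limited). The gripper opens to 85 mm and grips with 20 to 120 N. Pads are 22 mm wide; open, the fingers measure 114 mm over their backs; the gripper's body (76 mm by 85 mm) begins 54 mm behind the grasp point. The pads swing forward as they close: fully open they stand 13 mm farther back than shut.
Start: joints at [-1.21, 0.477, 0.022, 1.555, -0.011, 1.109, -0.083], TCP at [0.305, 0.602, 0.304] pointing down, gripper open.
Joint ranges: [-2.96, 2.96], [-0.34, 2.1], [-1.41, 1.46], [0.24, 2.44], [-1.37, 4.51], [0.17, 1.92], [-2.96, 2.96]. Speed limits (rad/s): [2.39, 2.39, 3.14, 3.14, 3.14, 3.14, 3.14].

## Interface

Orientations are given as a unit quaternion [w, x, y, z].
In Python, from cell import env, kin, camera, calibration, job gives the robot as it stands. The module is installed in compiled form; this text tells all that it offers. Calls block until the motion is done:
- env.reach(position, orientation): joint-space move of the TCP to a pose.
- env.movel(position, velocity=0.15, rot=None, stop_force=None): straight line of the TCP; rot=None keeps the orientation; velocity is the mean speed in m/s. With stop_force (N) it stops when the force on the tool has changed by that much, and returns True; else False.
- env.goto_joints(angles): joint-space move.
- env.grip(opening, f_grip=None): finger opening in m; f_grip is the grip in N (None keeps the last); returns when the fingers have stopped.
- env.dwell(seconds).
- kin.inverse_kinematics(position, orientation): joint angles nearest the present ones, or None.
- env.get_state(): the state.
- camera(name): name is "side" or "top" or "wrist"; returns (picture, depth): 420x560x3 uint8, blue, green, red; 420x560 float32, m along the optical axis (not along the pixel's ray), 0 where there is no reading.
- calibration(name): a dict with "fx", "fy", "cx", "cy" (pixels), "rvec" (rotation vector, rad) and "tvec" (3), from world to camera coordinates, as OpenCV has them. Camera axes: x right, y down, z forward; pixel columns grow to the right and rows downward; lengths in m; the calibration is good to about 2 mm. A picture is of the moment at which its call begins: read the wrist's pose just before it. calibration takes no time and is no camera call; for the wrist camera it gives the pose at the moment of the call.
A pose or a line that the arm cannot do raises env.PlanningError and nothing moves.
- job.job_done(): hands the job in; it is judged then, once.
The state is a dict: "time": time; "qpos": joint angles; "joint_velocities": joint speeds; "joint_torque": joint torques, N m; "tcp_pos": TCP position; "orientation": TCP orientation; "force": force on the tool from outside, world axes, zero at the start; "torque": the same for the moment, N m; "opening": finger opening in m; "gripper_force": force on a finger pad.
Only numpy, scipy, OpenCV 4.12 (cv2) and the standard library are available. Lean on these libraries where they do the work, as an engineer would, in place of code of your own. Each camera call takes 0.05 s, during which the arm holds its last target. There are 200 camera calls.

## Task

Get the table easel ready for a small panel: slide its wooden canvas rest up the perforated mast until the hole in its steel fork lines up with the topmost hole of the mast, then take the big steel locking pin out of the wooden tool block and push it through until its head sits fully home against the fork. Do not shove the easel's neighbours or the other tools about.

Things in the scene. Friction and masses are not known exactly. Their poses are not given: they have to be found in the camera images.
- easel: Table easel, screwed to the table: wooden foot frame 440 mm long (its x) and 246 mm wide (its y), 42 mm high, that carries the mast and its steel back prop. Origin on the table at the middle of the frame; x points from the mast's foot to its raised end (roughly away from the robot at yaw 0), z up. The mast's raised end reaches 285 mm above the table.
- mast: The easel's mast (the lug), fixed: flat aluminium bar 400 mm long, 40 wide, 16 thick, rising at 30 degrees from level, with five 16.5 mm round holes at 80, 120, 160, 200 and 240 mm from its foot. Origin at its foot, mid-bar; x up the slope, y across, z square out of its front face (up, and 30 degrees back towards the foot). A wooden clamp with a black knob sits at its raised end, above 355 mm.
- top_hole (a point): Centre of the topmost hole at the bar's front face, 240 mm from the foot and 8 mm above the bar's mid-plane. Axes as mast.
- rest (a joint): How far (m) the canvas rest has been slid up the mast: 0 at its lowest, 0.17 at its upper stop. Its fork hole lines up with the topmost mast hole at 0.140 (and with lower ones at 0.020, 0.060, 0.100). The nylon-lined slide drags with about 8 N (11 N to push it up, with its weight) and stays where it is left.
- fork_hole (a point): Centre of the fork hole, on the outer face of the rest's front plate; axes as mast. Fork: front and rear steel plates, 6 mm thick, 2 mm clear of the bar, 32 mm over both, each with a 16.5 mm hole, one opposite the other. Plates are 72 mm wide and reach 30 mm up-slope, 70 mm down-slope of the hole. With the holes in line this point is 8 mm above top_hole along z.
- rest_grip (a point): Where to pinch the canvas rest: a wooden bar 280 mm wide (y), 20 mm thick (x, along the slope), standing 55 mm out from the front plate (z). The point is at mid-width and mid-thickness, 32 mm out from the plate's face, 23 mm inside the bar's outer edge, and 55 mm down-slope of the fork hole. Axes as mast.
- clip (a point): Middle of the spring clip on the back of the fork's rear plate, 40 mm behind the outer face of the front plate, on the axis of the fork hole. Its two steel jaws stand 11 mm apart and spring open to grip the pin's 14 mm shank, so over the last 15 mm or so the pin must be pushed, with up to about 10 N, until its head meets the front plate; after that the clip holds it. Axes as mast.
- block: Wooden tool block, fixed, 225 mm long (its x), 76 mm wide, 66 mm high, with three 17 mm holes along its middle, 70 mm apart. Origin under its centre on the table. The pin, an awl and a stencil brush stand in its holes in any order.
- pin: Steel locking pin, 100 mm long: plain cylindrical head 30 mm in diameter, 44 mm tall, and a 14 mm shank 56 mm long whose last 14 mm taper to a 6 mm nose. At first it stands upright in the block, the underside of its head on the block's top. Origin at the centre of the head's underside; z along the pin from nose to head. About 0.2 kg.
- pin_tip (a point): The pin's nose, 56 mm below its origin.
- awl: Awl with a pear-shaped dark wooden handle 66 mm tall, 34 mm wide, standing in the block. Origin where the handle meets the block's top. Not to be disturbed.
- stencil_brush: Stencil brush standing bristles up in the block, black handle and brass ferrule 25 mm in diameter, 60 mm tall. Origin at the block's top. Not to be disturbed.
- jar_a: Loose stoppered pigment jar, 54 mm across, 100 mm high, between the easel and the block. Origin under its centre. Not to be disturbed.
- jar_b: Loose stoppered pigment jar, 62 mm across, 115 mm high, left of the easel. Origin under its centre. Not to be disturbed.
- pot_a: Loose square plastic paint pot, 78 mm, 70 mm high, between the easel and the far end of the block. Origin under its centre. Not to be disturbed.
- pot_b: Loose square plastic paint pot, 74 mm, 66 mm high, standing inside the easel's foot frame under the mast. Origin under its centre. Not to be disturbed.
- tin: Loose closed tin paint box, 174 by 99 mm, 48 mm high, left of the easel. Origin under its centre. Not to be disturbed.
Not all that is in view belongs to the job. What is shaped like the pin but orange is not meant.

How it is judged:
By the outcome, as a careful person would: the job done as asked, in the order asked, and still so for the second after the job is handed in, with the robot touching nothing.
It also fails if it takes over 56 s, if anything falls off the work surface, if the arm or the gripper's body presses on something with over 40 N, if the wrist force passes 120 N, or if a joint passes its speed limit or range.

## Working session

There is one attempt and no reset: what is moved stays moved. The work goes in short steps, each a Python script; the robot and the scene stay as the last script left them, time stands still between calls to the robot, and variables do not carry over. Pictures are saved under pics/ and viewed, at most 10 in all, crops included, and the job is handed in when it is done.

```bash
mkdir -p pics; ls
cat > h.py <<'E'
import numpy as np, cv2
from cell import env, kin, camera, calibration, job
from scipy.spatial.transform import Rotation as R
def snap(n,f=None):
    c=calibration(n); im,d=camera(n)
    np.savez(f'{f or n}.npz',im=im,d=d,**{k:np.array(v) for k,v in c.items()})
    if f: cv2.imwrite(f'pics/{f}.png',im)
    return im,d,c
def cloud(d,c):
    v,u=np.mgrid[:d.shape[0],:d.shape[1]]
    p=np.stack([(u-c['cx'])/c['fx']*d,(v-c['cy'])/c['fy']*d,d],-1)
    M=cv2.Rodrigues(np.array(c['rvec'],float))[0]
    return (p-np.array(c['tvec'],float).reshape(3))@M
def quat(M): 
    q=R.from_matrix(M).as_quat(); return [q[3],q[0],q[1],q[2]]
E
python3 - <<'E'
from h import *
for n in ['top','side','wrist']:
    im,d,c=snap(n,n+'0'); print(n,{k:np.round(np.ravel(v),3).tolist() for k,v in c.items()},(d>0).mean())
print(env.get_state())
E
```

```text
pics
top {'fx': [468.432], 'fy': [468.432], 'cx': [276.449], 'cy': [202.001], 'rvec': [2.141, -2.198, 0.139], 'tvec': [0.084, 0.548, 1.21]} 0.9960714285714286
side {'fx': [497.475], 'fy': [497.475], 'cx': [288.216], 'cy': [198.165], 'rvec': [2.265, -0.058, 0.008], 'tvec': [-0.532, 0.174, 1.324]} 0.9959523809523809
wrist {'fx': [303.117], 'fy': [303.117], 'cx': [283.115], 'cy': [206.618], 'rvec': [-2.476, -1.522, -0.2], 'tvec': [-0.675, -0.034, 0.379]} 0.9946173469387755
{'time': 0.15, 'qpos': array([-1.21011803,  0.47762962,  0.02233831,  1.55620631, -0.01142309,
        1.10930489, -0.08312136]), 'joint_velocities': array([ 0.00045364, -0.00134727, -0.00163187, -0.00391575, -0.00156455,
        0.00040092,  0.00163675]), 'joint_torque': array([ 3.03188914e-03, -5.96931517e+01,  1.61055375e+00, -2.81491381e+01,
        1.27312780e-02,  6.56859716e-03,  2.35778731e-05]), 'tcp_pos': array([0.30481479, 0.60186498, 0.30314345]), 'orientation': array([-8.38116254e-05,  2.32230183e-01,  9.72660597e-01, -7.05430709e-04]), 'force': array([-0.11430859, -0.41259375,  0.80113524]), 'torque': array([-0.06026869,  0.03586882,  0.00014521]), 'gripper_force': 0.0, 'opening': 0.08522877256842509}
```

View pics/top0.png

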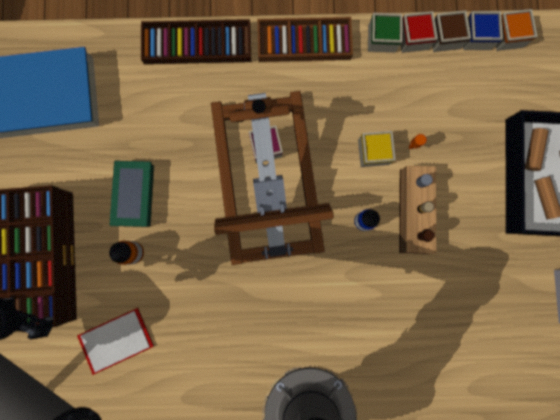

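View pics/side0.png

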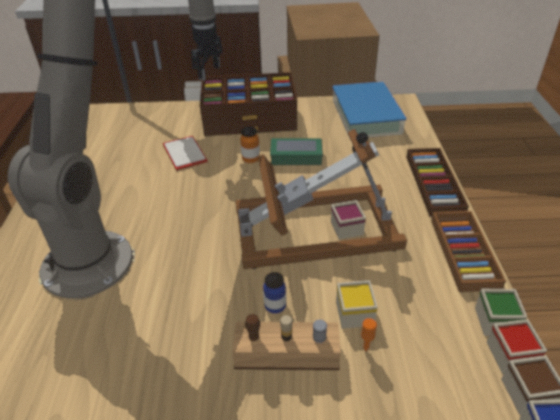

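The top view shows the mast running from about (276,250) to (260,105), with the rest bar at (275,217) and the fork plate at (269,195). The steel pin is at (426,181) on the far end of the block. The orange decoy is at (419,141). The side view agrees, with the pin at (320,330).

```bash
cat > m.py <<'E'
from h import *
z=np.load('top0.npz'); im,d=z['im'],z['d']; c={k:z[k] for k in ['fx','fy','cx','cy','rvec','tvec']}
P=cloud(d,c); hsv=cv2.cvtColor(im,cv2.COLOR_BGR2HSV)
print('table z',np.median(P[300:330,200:260,2]))
v,u=np.mgrid[:420,:560]
grey=(hsv[...,1]<75)&(hsv[...,2]>70)
m=grey&(u>245)&(u<292)&(v>112)&(v<250)&(P[...,2]>.04)
# per-row profile of the bar
for r in range(108,256,6):
    k=np.where(m[r])[0]
    if len(k)>3: a=P[r,k]; print(r,k.min(),k.max(),np.round(a.mean(0),4),'y',np.round([a[:,1].min(),a[:,1].max()],4))
for n,(x,y) in dict(pin=(426,181),brush=(427,207),awl=(428,235)).items(): print(n,np.round(P[y-8:y+9:4,x-4:x+5:4].reshape(-1,3),3)[:,].tolist())
e=cv2.resize(np.vstack([im[90:260,210:340]]),None,fx=3.5,fy=3.5,interpolation=cv2.INTER_CUBIC)
b=cv2.resize(im[150:265,380:460],None,fx=4,fy=4,interpolation=cv2.INTER_CUBIC)
o=np.zeros((600,800,3),np.uint8);o[:595,:455]=e;o[:460,460:780]=b;cv2.imwrite('pics/crop1.png',o)
E
python3 m.py
```

```text
table z -0.0007880992547040184
120 251 268 [0.713  0.1055 0.2391] y [0.0865 0.1245]
126 252 275 [0.7076 0.099  0.2084] y [0.068  0.1228]
132 249 277 [0.7    0.1039 0.1845] y [0.0633 0.1366]
138 250 278 [0.6884 0.1019 0.1728] y [0.0612 0.1343]
144 252 280 [0.674  0.0983 0.1718] y [0.0563 0.1294]
150 253 281 [0.6581 0.0971 0.1776] y [0.0542 0.127 ]
156 254 274 [0.6441 0.098  0.1759] y [0.0726 0.1249]
162 257 273 [0.6271 0.0965 0.1885] y [0.0772 0.1144]
168 258 274 [0.6141 0.0939 0.1815] y [0.0751 0.1126]
174 259 275 [0.6012 0.0919 0.1735] y [0.0731 0.1108]
180 253 283 [0.5888 0.089  0.1614] y [0.0546 0.1259]
186 254 283 [0.5737 0.0891 0.166 ] y [0.0548 0.1233]
192 254 284 [0.5607 0.0883 0.1557] y [0.0525 0.1238]
198 255 285 [0.5423 0.0853 0.1872] y [0.0503 0.122 ]
204 256 285 [0.5287 0.0856 0.1839] y [0.0505 0.1203]
210 257 283 [0.5181 0.093  0.1512] y [0.0562 0.1184]
228 267 282 [0.4776 0.0769 0.1018] y [0.0582 0.0955]
234 267 282 [0.4632 0.0772 0.0933] y [0.0584 0.0959]
240 268 283 [0.4485 0.075  0.0833] y [0.0562 0.0938]
pin [[0.613, -0.312, 0.063], [0.612, -0.32, 0.07], [0.612, -0.
[... 322 characters left out ...]
.069], [0.544, -0.319, 0.068], [0.544, -0.33, 0.067], [0.534, -0.309, 0.065], [0.527, -0.297, 0.13], [0.528, -0.309, 0.125], [0.518, -0.289, 0.123], [0.518, -0.298, 0.126], [0.518, -0.309, 0.122], [0.51, -0.295, 0.102], [0.508, -0.299, 0.122], [0.508, -0.308, 0.124], [0.503, -0.307, 0.065], [0.503, -0.316, 0.069], [0.503, -0.327, 0.067]]
awl [[0.472, -0.307, 0.068], [0.472, -0.317, 0.069], [0.472, -0.328, 0.066], [0.459, -0.288, 0.123], [0.459, -0.297, 0.124], [0.459, -0.306, 0.127], [0.45, -0.285, 0.128], [0.449, -0.295, 0.129], [0.449, -0.304, 0.131], [0.44, -0.287, 0.123], [0.44, -0.294, 0.13], [0.439, -0.304, 0.128], [0.431, -0.306, 0.061], [0.431, -0.315, 0.067], [0.431, -0.325, 0.067]]
```

View pics/crop1.png

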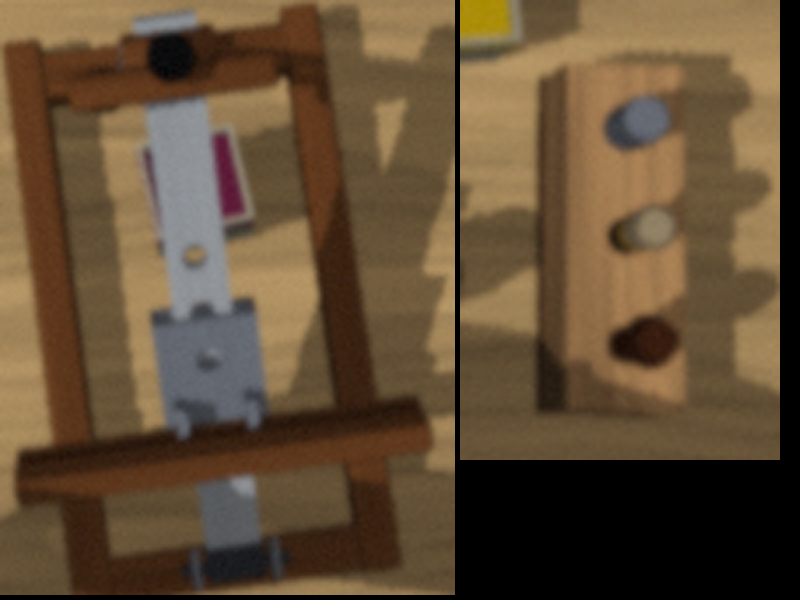

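The crop shows the top mast hole at full-image pixel (265.4,163.1) and the fork hole at (269.4,192). The pin head centre is at about (426,181), and the brush and awl are the next two items nearer the robot.

```bash
cat > fit.py <<'E'
from h import *
from m import P,c,im,hsv
def ray(px,c):
    M=cv2.Rodrigues(np.array(c['rvec'],float))[0]; t=np.array(c['tvec'],float).reshape(3)
    return -M.T@t, M.T@np.array([(px[0]-c['cx'])/c['fx'],(px[1]-c['cy'])/c['fy'],1.])
def onplane(px,c,n,h):
    o,r=ray(px,c); return o+r*(h-n@o)/(n@r)
rows=list(range(160,175))+list(range(228,241)); cen=[];core=[]
for r in rows:
    k=np.where((hsv[r,245:292,1]<75)&(hsv[r,245:292,2]>70)&(P[r,245:292,2]>.04))[0]+245
    cen.append((k.mean(),r)); core+=[P[r,j] for j in k[3:-3]]
core=np.array(core); yaw=.115
for _ in range(4):
    ex=np.array([np.cos(yaw)*np.cos(np.pi/6),np.sin(yaw)*np.cos(np.pi/6),.5]); ey=np.array([-np.sin(yaw),np.cos(yaw),0]); ez=np.cross(ex,ey)
    h=np.median(core@ez); q=np.array([onplane(p,c,ez,h) for p in cen]); yaw=np.arctan(np.polyfit(q[:,0],q[:,1],1)[0])
A=np.c_[core[:,:2],np.ones(len(core))]; print('free slope',np.linalg.lstsq(A,core[:,2],rcond=None)[0])
top=onplane((265.4,163.1),c,ez,h); fork=onplane((269.4,192.),c,ez,h+.016)
# note: plate outer face is 8 mm above bar front
fork=onplane((269.4,192.),c,ez,h+.008)
Mx=np.c_[ex,ey,ez]
E
python3 - <<'E'
from fit import *
print('yaw',yaw,'h',h,'top',top,'fork',fork,'d in mast',(top-fork)@Mx, 'center y', np.mean(q@ey), top@ey)
foot=top-.24*ex-.008*ez; print('foot',foot)
s=env.get_state(); w,x,y,z=s['orientation']; T=R.from_quat([x,y,z,w]).as_matrix()
cw=calibration('wrist'); o,r=ray((cw['cx'],cw['cy']),cw); print('cam in tool',T.T@(o-s['tcp_pos']),'axis',T.T@r, 'right',T.T@(cv2.Rodrigues(np.array(cw['rvec'],float))[0][0]))
g=fork-.055*ex+.032*ez
zt=-ez
for name,yt in dict(px=ex,mx=-ex,py=ey,my=-ey).items():
    Tm=np.c_[np.cross(yt,zt),yt,zt]
    for nm,p in dict(view=fork+.2*ez,grip=g+.054*ez,ins=top+.008*ez+.078*ez,pre=top+.16*ez).items():
        k=kin.inverse_kinematics(p,quat(Tm)); print(name,nm,None if k is None else np.round(k,2))
E
```

```text
table z -0.0007880992547040184
120 251 268 [0.713  0.1055 0.2391] y [0.0865 0.1245]
126 252 275 [0.7076 0.099  0.2084] y [0.068  0.1228]
132 249 277 [0.7    0.1039 0.1845] y [0.0633 0.1366]
138 250 278 [0.6884 0.1019 0.1728] y [0.0612 0.1343]
144 252 280 [0.674  0.0983 0.1718] y [0.0563 0.1294]
150 253 281 [0.6581 0.0971 0.1776] y [0.0542 0.127 ]
156 254 274 [0.6441 0.098  0.1759] y [0.0726 0.1249]
162 257 273 [0.6271 0.0965 0.1885] y [0.0772 0.1144]
168 258 274 [0.6141 0.0939 0.1815] y [0.0751 0.1126]
174 259 275 [0.6012 0.0919 0.1735] y [0.0731 0.1108]
180 253 283 [0.5888 0.089  0.1614] y [0.0546 0.1259]
186 254 283 [0.5737 0.0891 0.166 ] y [0.0548 0.1233]
192 254 284 [0.5607 0.0883 0.1557] y [0.0525 0.1238]
198 255 285 [0.5423 0.0853 0.1872] y [0.0503 0.122 ]
204 256 285 [0.5287 0.0856 0.1839] y [0.0505 0.1203]
210 257 283 [0.5181 0.093  0.1512] y [0.0562 0.1184]
228 267 282 [0.4776 0.0769 0.1018] y [0.0582 0.0955]
234 267 282 [0.4632 0.0772 0.0933] y [0.0584 0.0959]
240 268 283 [0.4485 0.075  0.0833] y [0.0562 0.0938]
pin [[0.613, -0.312, 0.063], [0.612, -0.32, 0.07], [0.612, -0.
[... 1604 characters left out ...]
  0.44  2.15 -0.07  0.26 -0.1 ]
px pre [-0.81  0.06  0.52  2.16  0.15  0.42 -0.3 ]
mx view [-0.74 -0.13  0.34  2.3   0.39  0.48  2.57]
mx grip [ 0.55  0.29 -0.99  2.35  1.34  0.38  1.67]
mx ins [-0.29  0.23 -0.01  2.12  0.34  0.29  2.65]
mx pre [-0.52  0.07  0.21  2.15  0.2   0.42  2.78]
py view [-0.88 -0.15  0.48  2.31  0.44  0.5   0.95]
py grip [ 0.    0.18 -0.39  2.38  1.2   0.21  0.18]
py ins [-0.51  0.23  0.24  2.14  0.13  0.27  1.28]
py pre [-0.75  0.06  0.46  2.16  0.16  0.42  1.26]
my view [-0.57 -0.11  0.19  2.29  0.34  0.47 -2.1 ]
my grip [-0.16  0.17 -0.22  2.39  1.15  0.17 -2.92]
my ins [-0.79  0.25  0.57  2.15 -0.23  0.26 -1.52]
my pre [-0.71  0.06  0.41  2.16  0.17  0.42 -1.89]
```

```bash
sed -i '/^print\|^for r in range(108\|^    k=np.where(m\|^    if len(k)>3\|^for n,(x\|^e=\|^b=\|^o=/d' m.py; sed -i 's/^A=.*$//' fit.py
cat >> fit.py <<'E'
def tool(yt,zt): return np.c_[np.cross(yt,zt),yt,zt]
E
python3 - <<'E'
from fit import *
Q=quat(tool(ex,-ez))
env.movel([.305,.602,.40],.3)
env.reach((top+fork)/2+.19*ez,Q)
s=env.get_state(); print(s['time'],s['tcp_pos'],s['qpos'])
snap('wrist','w1')
E
```

```text
2.65 [0.49854215 0.08153349 0.33796097] [-0.84167423 -0.06456527  0.48674034  2.23299119  0.32440801  0.47334419
 -0.48465648]
```

View pics/w1.png

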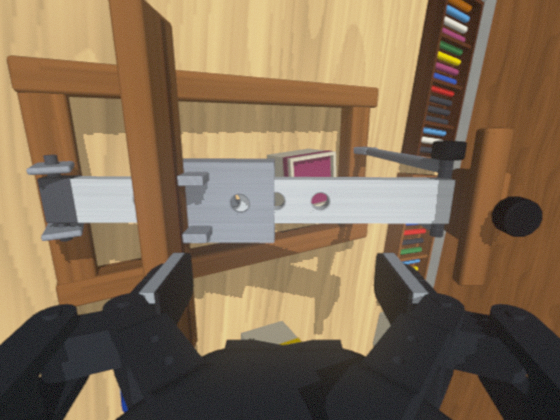

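The wrist view shows the fork hole at about (240,203), the top mast hole at about (320,201), and the rest bar at columns 120–185. Next I refine these with contour centres.

Run:
```python
from fit import *
z=np.load('w1.npz'); im,d=z['im'],z['d']; c={k:z[k] for k in ['fx','fy','cx','cy','rvec','tvec']}
P=cloud(d,c)
bar=P[184:218,335:425].reshape(-1,3); pl=P[185:235,250:268].reshape(-1,3)
for n,p in (('bar',bar),('plate',pl)):
    m=p.mean(0); n_=np.linalg.svd(p-m,full_matrices=False)[2][2]; n_*=np.sign(n_[2]); print(n,n_@Mx,np.median(p@ez)-h)
g=cv2.cvtColor(im,cv2.COLOR_BGR2GRAY)
for x,y in ((320,201),(240,203)):
    roi=im[y-15:y+16,x-15:x+16].astype(float); ref=np.median(roi.reshape(-1,3),0)
    m=(np.abs(roi-ref).max(2)>14).astype(np.uint8)
    print('\n'.join(''.join('.#'[v] for v in r) for r in m))
    n,l,st,ce=cv2.connectedComponentsWithStats(m); i=1+st[1:,4].argmax(); print(st[i],x-15+ce[i][0],y-15+ce[i][1])
# bar edge rows at several columns
for u in (300,345,390,420):
    col=g[150:250,u].astype(int); print(u,col[20:40].tolist(),col[60:80].tolist())
```

```text
bar [ 0.0088906  -0.91992369  0.39199664] 0.00046928324437275903
plate [ 0.99649684 -0.01915623 -0.08140688] 0.008566101801996767
...............................
...............................
...............................
...............................
...............................
................#..............
...........#########...........
..........############.........
.........##############........
........################.......
.......##################......
......###################......
......###################......
.....#####################.....
.....#####################.....
.....#####################.....
.....#####################.....
.....#####################.....
......####################.....
......###################......
.......##################......
........###############........
.........#############.........
..........###########..........
.............#####.............
...............................
...............................
...............................
...............................
...............................
..........
[... 1223 characters left out ...]
0] [209, 211, 214, 211, 211, 211, 207, 203, 208, 208, 208, 213, 200, 156, 132, 130, 125, 100, 89, 92]
345 [84, 83, 84, 85, 82, 84, 99, 140, 155, 163, 200, 207, 205, 209, 212, 210, 207, 206, 207, 207] [212, 209, 210, 211, 213, 210, 205, 203, 208, 208, 208, 213, 203, 146, 98, 84, 86, 96, 103, 106]
390 [197, 195, 194, 195, 194, 197, 191, 173, 155, 159, 186, 202, 205, 206, 206, 211, 208, 205, 204, 205] [212, 208, 210, 208, 211, 210, 205, 207, 208, 210, 210, 211, 204, 166, 111, 87, 88, 88, 88, 89]
420 [132, 129, 127, 115, 99, 102, 120, 137, 149, 157, 184, 197, 203, 203, 206, 206, 207, 201, 202, 203] [209, 209, 206, 206, 206, 203, 205, 205, 206, 206, 208, 205, 201, 160, 106, 91, 97, 102, 101, 107]
```

```bash
cat >> fit.py <<'E'
zz=np.load('w1.npz'); cw={k:zz[k] for k in ['fx','fy','cx','cy','rvec','tvec']}; h+=.0003
top0,fork0=top,fork
top=onplane((320.1,200.8),cw,ez,h); fork=onplane((239.3,202.5),cw,ez,h+.008)
E
python3 - <<'E'
from fit import *
print('wrist-top diff (mast axes)',(top-top0)@Mx,(fork-fork0)@Mx,'d',(top-fork)@Mx)
e1=[onplane((u,v),cw,ez,h) for u,v in ((300,159.5+20.3),(420,180))]; e2=[onplane((u,v),cw,ez,h) for u,v in ((300,222.7),(420,222.7))]
print('edge y',[(p-top)@ey for p in e1+e2])
Q=quat(tool(ex,-ez)); D=(top-fork)@ex
g=fork-.055*ex+.032*ez
env.grip(.06)
try:
    env.movel(g+.115*ez,.2)
    print(env.get_state()['qpos'].round(2))
    r=env.movel(g+.056*ez,.08,stop_force=8); s=env.get_state()
    print(r,s['time'],(s['tcp_pos']-g)@Mx,s['force'].round(2),s['qpos'].round(2))
    snap('wrist','w2'); snap('side','s2')
except env.PlanningError as e: print('plan',e,env.get_state()['qpos'].round(2))
E
```

```text
wrist-top diff (mast axes) [-0.00126761  0.00265401  0.0003    ] [-0.0023001   0.00326139  0.0003    ] d [ 0.07134216 -0.00033285 -0.008     ]
edge y [np.float64(0.019022966044514138), np.float64(0.01907797908044405), np.float64(-0.020695672078303792), np.float64(-0.020461216831190454)]
plan the arm cannot follow that straight line within its joint ranges [-0.84 -0.07  0.49  2.23  0.32  0.47 -0.48]
```

Run:
```python
from fit import *
g=fork-.055*ex+.032*ez; D=(top-fork)@ex
for sgn in (1,-1):
  for tilt in (0,8,15):
    t=np.radians(tilt); zt=-(np.cos(t)*ez+np.sin(t)*ex); yt=sgn*np.cross(zt,ey)  # tool nearer vertical
    print(sgn,tilt)
    for o,a in ((0,.115),(0,.085),(0,.056),(.035,.056),(D,.056),(D,.115)):
        k=kin.inverse_kinematics(g+o*ex-a*zt,quat(tool(yt,zt))); print(o.__round__(3),a,None if k is None else np.round(k,2).tolist())
```

```text
1 0
0 0.115 [-0.62, -0.02, 0.22, 2.43, 0.57, 0.27, -0.8]
0 0.085 [-0.61, 0.06, 0.24, 2.43, 0.68, 0.18, -0.91]
0 0.056 [-0.2, 0.16, -0.18, 2.4, 1.14, 0.17, -1.35]
0.035 0.056 [-0.38, 0.16, 0.03, 2.34, 0.7, 0.17, -0.9]
0.071 0.056 [-0.73, 0.18, 0.45, 2.28, 0.11, 0.19, -0.3]
0.071 0.115 [-0.84, 0.02, 0.5, 2.29, 0.31, 0.34, -0.49]
1 8
0 0.115 [-0.86, 0.01, 0.51, 2.33, 0.2, 0.44, -0.39]
0 0.085 [-0.83, 0.1, 0.52, 2.34, 0.09, 0.35, -0.29]
0 0.056 [-0.76, 0.18, 0.47, 2.34, -0.01, 0.27, -0.19]
0.035 0.056 [-0.77, 0.19, 0.5, 2.26, -0.07, 0.33, -0.12]
0.071 0.056 [-0.78, 0.22, 0.54, 2.18, -0.14, 0.39, -0.05]
0.071 0.115 [-0.87, 0.08, 0.58, 2.17, 0.05, 0.53, -0.22]
1 15
0 0.115 [-0.88, 0.07, 0.58, 2.24, 0.01, 0.59, -0.2]
0 0.085 [-0.86, 0.15, 0.59, 2.25, -0.08, 0.51, -0.11]
0 0.056 [-0.82, 0.22, 0.56, 2.26, -0.18, 0.44, -0.02]
0.035 0.056 [-0.84, 0.25, 0.61, 2.18, -0.22, 0.5, 0.03]
0.071 0.056 [-0.87, 0.28, 0.68, 2.1, -0.27, 0.57, 0.09]
0.071 0.115 [-0.91, 0.15, 0.68, 2.08, -0.1, 0.69, -0.07]
-1 0
0 0.115 [0.63, 0.06, -1.01, 2.37, 0.68, 0.29, 2.28]
0 0.085 [0.73, 0.23, -1.17, 2.36, 1.14, 0.38, 
[... 197 characters left out ...]
 -1.15, 2.21, 0.7, 0.44, 2.32]
-1 8
0 0.115 [-1.49, -0.05, 1.16, 2.35, 0.28, 0.45, 2.7]
0 0.085 [-0.55, 0.1, 0.21, 2.32, 0.19, 0.35, 2.75]
0 0.056 [-1.12, 0.23, 0.89, 2.36, -0.45, 0.28, -2.89]
0.035 0.056 [-1.25, 0.34, 1.12, 2.28, -0.73, 0.4, -2.6]
0.071 0.056 [-1.28, 0.45, 1.24, 2.2, -0.88, 0.53, -2.48]
0.071 0.115 [-1.51, 0.23, 1.39, 2.19, -0.41, 0.55, -2.89]
-1 15
0 0.115 [-1.52, 0.23, 1.39, 2.26, -0.37, 0.61, -2.92]
0 0.085 [-0.49, 0.14, 0.17, 2.23, 0.06, 0.52, 2.89]
0 0.056 [-1.07, 0.28, 0.88, 2.27, -0.42, 0.46, -2.91]
0.035 0.056 [-1.2, 0.4, 1.11, 2.2, -0.65, 0.58, -2.68]
0.071 0.056 [-1.24, 0.53, 1.26, 2.12, -0.82, 0.73, -2.52]
0.071 0.115 [-1.37, 0.35, 1.33, 2.09, -0.52, 0.75, -2.78]
```

```bash
cat >> fit.py <<'E'
t=np.radians(8); zt=-(np.cos(t)*ez+np.sin(t)*ex); Q8=quat(tool(np.cross(zt,ey),zt)); D=(top-fork)@ex
g=fork-.055*ex+.032*ez
E
python3 - <<'E'
from fit import *
try:
    env.reach(g-.125*zt,Q8)
    r=env.movel(g-.056*zt,.08,stop_force=8); s=env.get_state()
    print(r,s['time'],(s['tcp_pos']+.056*zt-g)@Mx,s['force'].round(2),s['qpos'].round(2))
    snap('wrist','w2')
    if not r:
        env.grip(.0,20); s=env.get_state(); print('open',s['opening'],s['gripper_force'],s['force'].round(1),s['time'])
        snap('side','s2')
except env.PlanningError as e: print('plan',e,env.get_state()['qpos'].round(2))
a=cv2.imread('pics/w2.png'); b=cv2.imread('pics/s2.png')
if b is not None: cv2.imwrite('pics/c2.png',np.hstack([cv2.resize(a,(400,300)),cv2.resize(b[100:300,200:460],(400,300))]))
E
```

```text
False 4.5333 [ 4.21394881e-04 -4.01134306e-05  2.46289101e-04] [-0.59 -0.41 -0.35] [-0.77  0.18  0.47  2.34 -0.01  0.27 -0.19]
open 0.02380085387106653 18.946126472437754 [-5.2  0.3  5.6] 4.9917
```

View pics/c2.png

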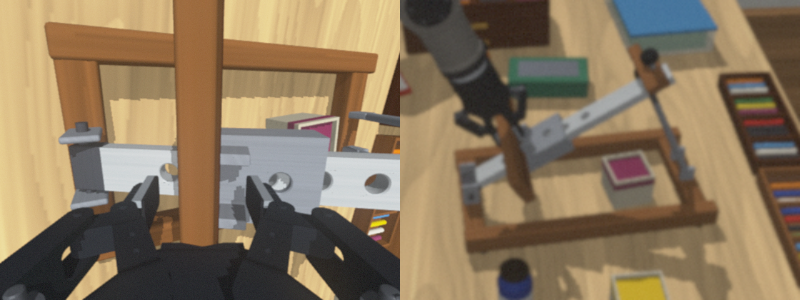

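The wrist image shows the rest bar between the pads, and the side image shows the fingers pinching it. Next I slide it.

Run:
```python
from fit import *
s=env.get_state()
env.movel(s['tcp_pos']+D*ex,.05); s=env.get_state()
print(s['time'],s['force'].round(1),s['opening'],(s['tcp_pos']+.056*zt-g)@Mx)
snap('wrist','w3')
a=cv2.imread('pics/w3.png'); cv2.imwrite('pics/c3.png',np.hstack([cv2.resize(a,(400,300)),cv2.resize(a[150:330,260:500],(400,300),interpolation=cv2.INTER_CUBIC)]))
```

```text
6.6167 [-14.   -1.    2.7] 0.02416485526416567 [ 6.69933886e-02 -1.72090423e-05  3.07351343e-04]
```

View pics/c3.png

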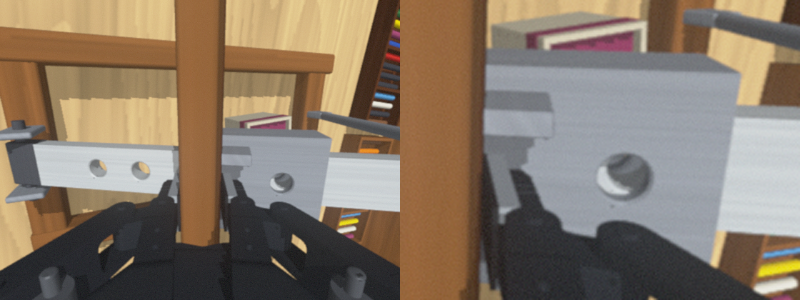

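Both views show the rest high on the mast. The fork hole, at crop pixel (625,177), has a sliver of mast showing on its down-slope side, so it is a few mm short (the arm gave under load). I nudge it further, release, and measure square-on.

```bash
cat >> fit.py <<'E'
def off(): 
    s=env.get_state(); return (s['tcp_pos']+.056*zt-g)@Mx
E
python3 - <<'E'
from fit import *
# commanded tracks: aim so the measured offset is D-0.0005
o=off(); s=env.get_state()
env.movel(s['tcp_pos']+(D-o[0]+.004)*ex,.02); print(off(),D,env.get_state()['force'].round(1))
for _ in range(3):
    e=D-off()[0]
    if abs(e)<.0007: break
    cmd=env.get_state()['tcp_pos']+(e+.004*np.sign(e))*ex
    env.movel(cmd,.02); print(off(),env.get_state()['force'].round(1))
print(env.get_state()['time'])
E
```

```text
[ 7.14130345e-02 -2.36876253e-05  3.03600311e-04] 0.07134215739620836 [-13.1  -0.2   2.9]
7.025
```

Run:
```python
from fit import *
env.grip(.06); s=env.get_state()
env.movel(s['tcp_pos']-.07*zt,.15)
env.reach([0.49854215,0.08153349,0.33796097],quat(tool(ex,-ez)))
im,d,c=snap('wrist','w4')
p,_=cv2.projectPoints((top+.008*ez)[None],np.array(c['rvec']),np.array(c['tvec']),np.array([[c['fx'],0,c['cx']],[0,c['fy'],c['cy']],[0,0,1]],float),None)
print('expected',p.ravel(),env.get_state()['time'])
x,y=np.round(p.ravel()).astype(int)
roi=im[y-15:y+16,x-15:x+16].astype(float); ref=np.median(np.r_[roi[0],roi[-1]],0)
m=(np.abs(roi-ref).max(2)>14).astype(np.uint8)
print('\n'.join(''.join('.#'[v] for v in r) for r in m))
cv2.imwrite('pics/c4.png',np.hstack([cv2.resize(im,(400,300)),cv2.resize(im[y-30:y+30,x-40:x+40],(400,300),interpolation=cv2.INTER_CUBIC)]))
ys,xs=np.where(m); cx,cy=x-15+(xs.min()+xs.max())/2,y-15+(ys.min()+ys.max())/2
f=onplane((cx,cy),c,ez,h+.008); print((f-top)@Mx)
```

```text
expected [323.03477906 203.33415469] 8.4667
...............................
...............................
...............................
...............................
...............................
...............................
.............######............
..........###########..........
.........##############........
........################.......
.......#################.......
......###################......
......###################......
.....#####################.....
.....#####################.....
.....#####################.....
.....#####################.....
.....#####################.....
......####################.....
.......##################......
.........################......
............######..####.......
..........##.......####........
................######.........
...........#########...........
.........#.....#...............
.........##....................
...............................
...............................
...............................
...............................
[-8.62854113e-06 -5.98823403e-04  8.00000000e-03]
```

View pics/c4.png

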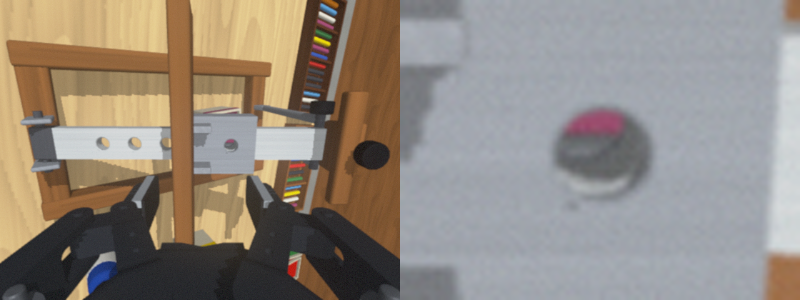

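The fork hole now sits at (323,203), exactly where the mast hole is expected, and the crop shows a clear view down the bore. The rest is aligned. Next is the pin.

```bash
cat >> fit.py <<'E'
Z=np.array([0,0,1.])
pin0=onplane((425.8,179.5),c,Z,.110); awl0=onplane((429.5,235),c,Z,.128)
bd=(pin0-awl0)*[1,1,0]; bd/=np.linalg.norm(bd); by=np.cross(Z,bd); Qp=quat(tool(by,-Z))
E
python3 - <<'E'
from fit import *
print(pin0,awl0,bd)
env.movel(env.get_state()['tcp_pos']+.03*ez,.2)
env.reach(pin0+[0,0,.18],Qp); s=env.get_state(); print(s['time'],s['qpos'].round(2),s['tcp_pos'])
im,d,cc=snap('wrist','w5')
p=onplane((cc['cx'],cc['cy']),cc,Z,.11);print(p)
E
```

```text
[ 0.58852158 -0.30475944  0.11      ] [ 0.44916519 -0.29897967  0.128     ] [ 0.99914103 -0.04143911 -0.        ]
11.3333 [-0.32  0.75  1.14  1.65 -0.72  1.23  2.52] [ 0.5886437  -0.30441709  0.28990498]
[ 0.58996461 -0.30299446  0.11      ]
```

View pics/w5.png

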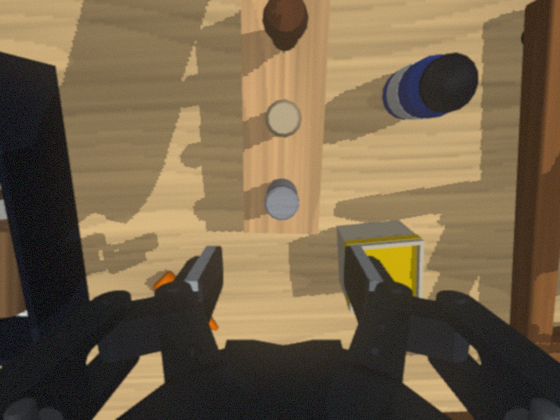

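The pin head is at about (282,200), between the brush (284,118) and the block's end. The jar and pot are clear of the fingers, which straddle in y. Next I find the head-top circle.

Run:
```python
from fit import *
z=np.load('w5.npz'); im,d=z['im'],z['d']; cc={k:z[k] for k in ['fx','fy','cx','cy','rvec','tvec']}
hsv=cv2.cvtColor(im,cv2.COLOR_BGR2HSV)
r=slice(172,228)
print('B-R col282',(im[r,282,0].astype(int)-im[r,282,2]).tolist()); print('V',im[r,282].max(1).tolist())
m=((im[...,0].astype(int)-im[...,2])>5).astype(np.uint8); m[:170]=0;m[230:]=0;m[:,:255]=0;m[:,310:]=0
ys,xs=np.where(m); print('cols',xs.min(),xs.max(),'rows',ys.min(),ys.max()); 
for y in range(ys.min(),ys.max()+1,3): k=np.where(m[y])[0]; print(y,k.min(),k.max())
print('depth col',np.round(d[r,282][::3],3))
P=cloud(d,cc); mm=(m>0)&(abs(P[...,2]-.11)<.006); print('cloud top',P[mm].mean(0),mm.sum())
for v in (200,202,204): print(v,onplane(((xs.min()+xs.max())/2,v),cc,Z,.110))
```

```text
B-R col282 [-85, -85, -85, -83, -86, -81, -55, -19, -4, -1, -3, -4, -2, -5, 0, 2, 4, 5, 6, 5, 5, 8, 8, 7, 5, 5, 6, 6, 5, 7, 8, 7, 8, 4, 8, 3, 6, 6, 6, 6, 5, 9, 6, 5, 6, 8, 9, -18, -68, -83, -86, -82, -83, -83, -82, -83]
V [188, 190, 191, 189, 191, 189, 152, 109, 96, 98, 98, 101, 96, 90, 103, 132, 139, 142, 147, 139, 140, 146, 145, 147, 146, 148, 150, 147, 147, 149, 151, 146, 148, 142, 144, 143, 147, 150, 150, 149, 149, 148, 142, 142, 143, 144, 133, 133, 174, 189, 191, 188, 189, 190, 194, 190]
cols 266 296 rows 187 218
187 280 280
190 277 288
193 273 292
196 270 295
199 268 295
202 267 296
205 266 295
208 269 295
211 269 294
214 271 290
217 277 286
depth col [0.295 0.296 0.296 0.282 0.268 0.256 0.255 0.256 0.257 0.257 0.257 0.257
 0.26  0.26  0.262 0.261 0.307 0.31  0.311]
cloud top [ 0.58747017 -0.30471256  0.1098167 ] 518
200 [ 0.58407419 -0.30454892  0.11      ]
202 [ 0.58582466 -0.30462415  0.11      ]
204 [ 0.58758139 -0.30469964  0.11      ]
```

Run:
```python
from fit import *
p=np.array([.587,-.3047,0])
env.grip(.06)
env.movel(p+[0,0,.22],.2)
r=env.movel(p+[0,0,.145],.08,stop_force=6); s=env.get_state(); print(r,s['tcp_pos'],s['force'].round(2))
if not r:
    env.grip(0,60); s=env.get_state(); print(s['opening'],s['gripper_force'],s['force'].round(2),s['tcp_pos'])
    env.movel(s['tcp_pos']+[0,0,.20],.15); s=env.get_state(); print(s['time'],s['opening'],s['force'].round(2),s['qpos'].round(2))
    snap('side','s6'); snap('wrist','w6')
    P0=top+.008*ez
    for nm,yt in dict(py=ey,my=-ey).items():
        for a in (.30,.2,.15,.1,.079):
            k=kin.inverse_kinematics(P0+a*ez,quat(tool(yt,-ez))); print(nm,a,None if k is None else np.round(k,2).tolist())
```

```text
False [ 0.58722524 -0.3050168   0.14555561] [ 0.71 -0.52  0.44]
0.028805933836613912 59.37286804080941 [1.1  1.01 4.58] [ 0.58730137 -0.30493357  0.14568758]
15.0583 0.028325859507983372 [ 0.77  0.15 -1.99] [-0.33  0.7   1.19  1.59 -0.67  1.31  2.48]
py 0.3 [-0.39, -0.2, 0.02, 2.08, 0.19, 0.76, 1.21]
py 0.2 [-0.36, -0.02, 0.02, 2.13, 0.22, 0.53, 1.19]
py 0.15 [-1.52, 0.16, 1.35, 2.19, -0.27, 0.41, 1.7]
py 0.1 [-1.31, 0.41, 1.26, 2.18, -0.94, 0.44, 2.3]
py 0.079 [-1.23, 0.44, 1.18, 2.18, -1.04, 0.42, 2.38]
my 0.3 [0.69, -0.21, -0.86, 2.03, -0.17, 0.73, -1.56]
my 0.2 [0.06, 0.0, -0.39, 2.11, 0.21, 0.53, -1.94]
my 0.15 [-1.55, 0.21, 1.42, 2.19, -0.42, 0.42, -1.3]
my 0.1 [-1.36, 0.59, 1.44, 2.18, -1.22, 0.63, -0.61]
my 0.079 [-1.31, 0.65, 1.4, 2.18, -1.32, 0.64, -0.54]
```

Run:
```python
from fit import *
P0=top+.008*ez; Q=quat(tool(ey,-ez))
env.reach(P0+.23*ez,Q); s=env.get_state(); print(s['time'],s['qpos'].round(2))
try:
    env.movel(P0+.165*ez,.15); s=env.get_state(); print(s['time'],(s['tcp_pos']-P0)@Mx,s['qpos'].round(2),s['force'].round(2))
except env.PlanningError as e: print(e)
w=snap('wrist','w7')[0]; s=snap('side','s7')[0]; t=snap('top','t7')[0]
q=lambda a: cv2.resize(a,(400,300),interpolation=cv2.INTER_CUBIC)
cv2.imwrite('pics/c7.png',np.vstack([np.hstack([q(w),q(w[120:285,170:390])]),np.hstack([q(s[120:240,260:420]),q(t[100:220,190:350])])]))
```

```text
16.6417 [-1.33 -0.24  0.87  2.16  0.54  0.7   0.91]
17.475 [ 0.00023184 -0.00037235  0.16501658] [-1.52  0.    1.24  2.18  0.19  0.45  1.26] [ 0.08  0.12 -1.5 ]
```

View pics/c7.png

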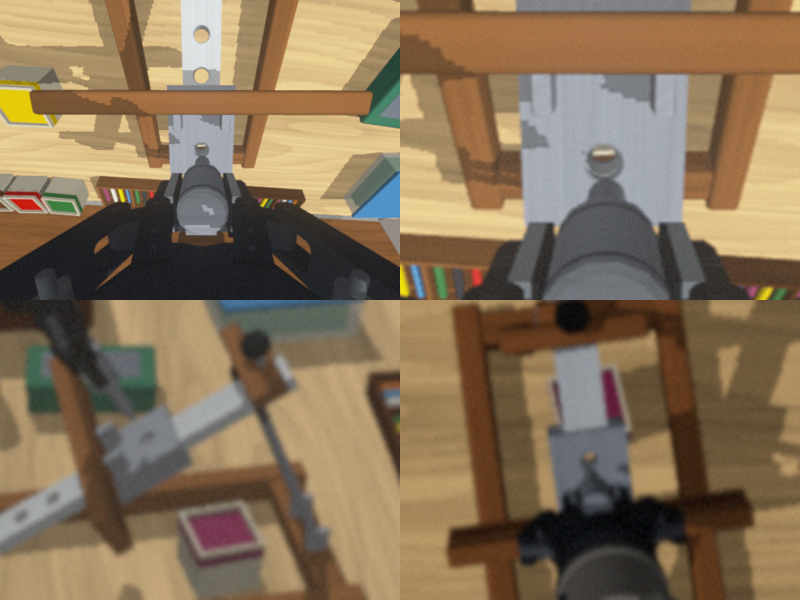

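The wrist crop shows the nose at (605,183), just short of the hole at (604,162) and centred laterally. In the side crop, the pin axis extended from the nose (132,408) passes through the hole (148,436). I check the slope direction numerically.

Run:
```python
from fit import *
s=env.get_state(); w,x,y,z=s['orientation']; T=R.from_quat([x,y,z,w]).as_matrix()
z=np.load('w7.npz'); im=z['im']; cc={k:z[k] for k in ['fx','fy','cx','cy','rvec','tvec']}
K=np.array([[cc['fx'],0,cc['cx']],[0,cc['fy'],cc['cy']],[0,0,1]],float)
pr=lambda X: cv2.projectPoints(np.array(X,float)[None],cc['rvec'],cc['tvec'],K,None)[0].ravel().round(1)
tw=lambda v: s['tcp_pos']+T@np.array(v)
print('nose edge pred',pr(tw([.003,0,.1356])),'axis',pr(tw([0,0,.1356])),'shank w end',pr(tw([0,.007,.1216])),pr(tw([0,-.007,.1216])))
P0=top+.008*ez; print('hole pred',pr(P0),'rim up/down',pr(P0-.00825*ex),pr(P0+.00825*ex),'l/r',pr(P0+.00825*ey),pr(P0-.00825*ey))
g=cv2.cvtColor(im,cv2.COLOR_BGR2GRAY)
print(g[196:240:1,282].tolist())
for r in (205,208,216,220,224,230,236): print(r,g[r,264:302].tolist())
```

```text
nose edge pred [281.5 217.1] axis [281.5 221.2] shank w end [291.9 227.7] [270.9 227.6]
hole pred [282.  209.5] rim up/down [282.  199.5] [282.  219.2] l/r [292.3 209.5] [271.8 209.5]
[174, 173, 165, 150, 136, 135, 156, 198, 201, 140, 91, 84, 84, 94, 108, 112, 109, 111, 107, 121, 132, 108, 88, 86, 88, 92, 87, 88, 91, 86, 87, 86, 90, 89, 86, 75, 75, 84, 85, 88, 88, 87, 91, 85]
205 [169, 171, 166, 172, 168, 170, 164, 159, 143, 110, 97, 110, 133, 146, 151, 145, 142, 139, 140, 138, 133, 127, 124, 119, 107, 109, 116, 130, 154, 172, 169, 169, 170, 170, 169, 168, 169, 171]
208 [169, 168, 169, 172, 170, 170, 170, 157, 131, 106, 102, 101, 95, 93, 88, 87, 87, 88, 84, 88, 93, 94, 100, 108, 114, 114, 115, 121, 132, 156, 172, 172, 171, 171, 169, 168, 168, 170]
216 [171, 173, 170, 170, 171, 171, 171, 170, 165, 157, 138, 121, 109, 107, 114, 118, 123, 129, 132, 134, 129, 118, 112, 107, 117, 126, 146, 163, 169, 172, 173, 169, 172, 170, 169, 166, 171, 170]
220 [167, 166, 168, 169, 169, 167, 168, 170, 168, 171, 170, 164, 150, 129, 107, 94, 90, 87, 88, 83, 84, 83, 85, 93, 107, 126, 150, 164, 168, 169, 171, 171, 169, 171, 169, 167, 169, 172]
224 [168, 167, 168, 169, 172, 169, 171, 168, 168, 151, 122, 97, 91, 90, 89, 87, 93, 89, 91, 85, 88, 92, 88, 87, 89, 91, 92, 103, 122, 152, 168, 170, 170, 169, 168, 167, 173, 172]
230 [167, 167, 167, 167, 171, 171, 166, 152, 125, 101, 90, 89, 90, 90, 87, 90, 89, 94, 86, 85, 86, 85, 89, 89, 82, 88, 88, 88, 91, 100, 126, 150, 166, 164, 167, 169, 169, 169]
236 [100, 81, 74, 75, 78, 79, 82, 91, 88, 89, 92, 89, 90, 94, 95, 88, 90, 91, 88, 89, 89, 88, 90, 90, 88, 87, 85, 88, 84, 87, 81, 82, 81, 77, 76, 70, 75, 76]
```

```bash
cat > ins.py <<'E'
from fit import *
P0=top+.008*ez-.0006*ey
def st(r):
    s=env.get_state(); print(r,round(s['time'],2),((s['tcp_pos']-P0)@Mx*1e3).round(2),'F',(s['force']@Mx).round(1),'T',s['torque'].round(2),round(s['opening'],4))
E
python3 - <<'E'
from ins import *
for a,f in ((.135,6),(.118,6),(.100,8)):
    r=env.movel(P0+a*ez,.04,stop_force=f); st(r)
    if r: break
E
```

```text
False 18.52 [  0.15  -0.15 135.22] F [-1.8 -0.3 -1.4] T [-0.05  0.73  0.04] 0.0287
False 19.1 [ -0.12  -0.14 118.08] F [-0.9 -1.4 -2.6] T [-0.34  0.87 -0.13] 0.0287
False 19.7 [ -0.15  -0.17 100.03] F [-1.4 -2.5 -3.6] T [-0.58  0.92 -0.26] 0.0287
```

Run:
```python
from ins import *
P0=P0-.0004*ey
r=env.movel(P0+.094*ez,.04,stop_force=10); st(r)
r=env.movel(P0+.074*ez,.03,stop_force=25); st(r)
env.dwell(.2); st(r)
```

```text
False 20.0 [-2.000e-02 -3.500e-01  9.403e+01] F [-1.8 -1.6 -3.1] T [-0.52  0.92 -0.25] 0.0286
True 20.52 [ 0.21 -0.6  79.43] F [-0.3  0.7  6. ] T [0.02 0.43 0.05] 0.0289
True 20.72 [ 0.18 -0.57 79.44] F [0.2 0.6 5.7] T [-0.08  0.4  -0.06] 0.0284
```

Run:
```python
from ins import *
P0=P0-.0004*ey
r=env.movel(P0+.074*ez,.02,stop_force=22); st(r)
env.grip(.05); st(0)
env.movel(env.get_state()['tcp_pos']+.12*ez,.15); st(0)
w=snap('wrist','w8')[0]; s=snap('side','s8')[0]; t=snap('top','t8')[0]
q=lambda a: cv2.resize(a,(400,300),interpolation=cv2.INTER_CUBIC)
cv2.imwrite('pics/c8.png',np.vstack([np.hstack([q(w),q(s)]),np.hstack([q(s[120:240,260:420]),q(t)])]))
z=np.load('w8.npz'); P=cloud(z['d'],z); H=(P-(top+.008*ez))@Mx
m=(abs(H[...,0])<.01)&(abs(H[...,1])<.01)&(H[...,2]>.02)&(H[...,2]<.06); print('head top height',np.percentile(H[m][:,2],[10,50,90]),m.sum())
```

```text
True 20.93 [ 0.4  -0.78 79.33] F [-1.9  0.7 17.6] T [-0.11  0.86  0.  ] 0.0287
0 21.27 [-1.32 -1.3  78.63] F [ 0.3  0.  -0. ] T [-0.05  0.52  0.02] 0.05Traceback (most recent call last):
  File "<stdin>", line 5, in <module>
cell.PlanningError: the arm cannot follow that straight line within its joint ranges
```

Run:
```python
from ins import *
for dz in (.085,.07,.055):
    try: env.movel(env.get_state()['tcp_pos']+dz*ez,.12); break
    except env.PlanningError: pass
st(dz); print(env.get_state()['qpos'].round(2))
if dz<.08: env.movel(env.get_state()['tcp_pos']+[0,0,.03],.12); st(1)
w=snap('wrist','w8')[0]; s=snap('side','s8')[0]; t=snap('top','t8')[0]
q=lambda a: cv2.resize(a,(400,300),interpolation=cv2.INTER_CUBIC)
cv2.imwrite('pics/c8.png',np.vstack([np.hstack([q(w),q(s)]),np.hstack([q(s[120:240,260:420]),q(t)])]))
z=np.load('w8.npz'); P=cloud(z['d'],z); H=(P-(top+.008*ez))@Mx
m=(abs(H[...,0])<.01)&(abs(H[...,1])<.01)&(H[...,2]>.02)&(H[...,2]<.06); print('head top height',np.percentile(H[m][:,2],[10,50,90]),m.sum())
```

```text
0.085 22.86 [ -1.43  -1.2  163.59] F [-0.1 -0.5 -0.5] T [-0.07  0.53 -0.04] 0.0501
[-1.66  0.01  1.4   2.19  0.14  0.44  1.32]
head top height [0.04348106 0.04425458 0.04506398] 852
```

View pics/c8.png

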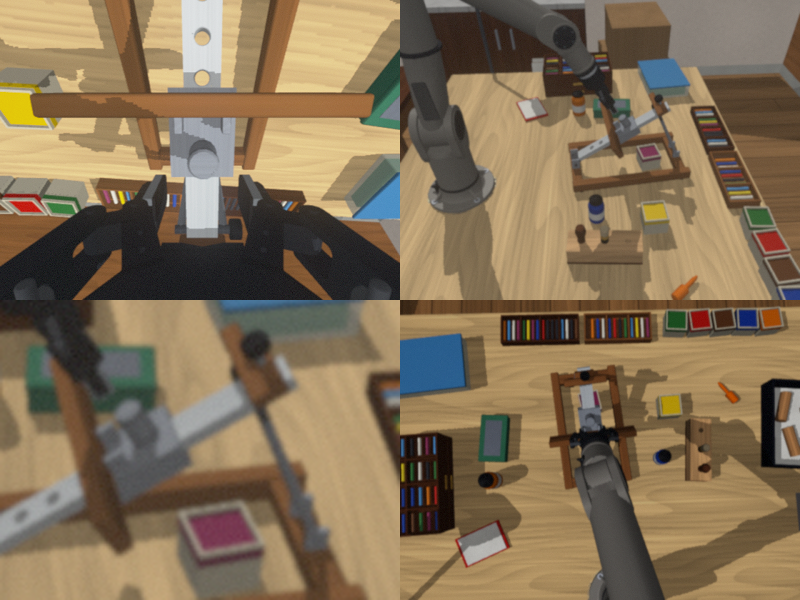

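The pin head top is 44 mm above the fork plate, so it is fully home, and the block, jars and pots look unchanged. The orange decoy now lies at about (460,130) in the top view instead of standing at (419,141), so I check when that happened.

Run:
```python
from h import *
for f in ['top0','t7','t8','side0','s2','s6','s7','s8','w5','w6']:
    z=np.load(f+'.npz'); hsv=cv2.cvtColor(z['im'],cv2.COLOR_BGR2HSV)
    m=cv2.inRange(hsv,(5,190,110),(14,255,255)); P=cloud(z['d'],z)
    m[(P[...,0]<.5)|(P[...,0]>.85)|(P[...,1]>-.2)|(P[...,1]<-.55)|(P[...,2]<.006)|(z['d']==0)]=0
    if m.sum()==0: print(f,'none'); continue
    q=P[m>0]; b=q-q.mean(0); ax=np.linalg.svd(b,full_matrices=False)[2][0]; print(f,len(q),'mean',q.mean(0).round(3),'min',np.percentile(q,3,0).round(3),'max',np.percentile(q,97,0).round(3),'axis',ax.round(2))
```

```text
top0 119 mean [ 0.693 -0.299  0.098] min [ 0.681 -0.313  0.077] max [ 0.706 -0.287  0.104] axis [-0.27  0.78 -0.57]
t7 251 mean [ 0.731 -0.438  0.025] min [ 0.703 -0.464  0.016] max [ 0.772 -0.406  0.032] axis [-0.78 -0.61  0.1 ]
t8 251 mean [ 0.731 -0.438  0.025] min [ 0.702 -0.464  0.016] max [ 0.773 -0.405  0.033] axis [-0.79 -0.61  0.1 ]
side0 165 mean [ 0.69  -0.308  0.091] min [ 0.68  -0.317  0.044] max [ 0.701 -0.293  0.103] axis [0.09 0.2  0.98]
s2 320 mean [ 0.726 -0.445  0.027] min [ 0.7   -0.468  0.02 ] max [ 0.765 -0.411  0.031] axis [-0.76 -0.64  0.09]
s6 322 mean [ 0.726 -0.446  0.027] min [ 0.7   -0.468  0.019] max [ 0.765 -0.412  0.033] axis [-0.76 -0.64  0.1 ]
s7 329 mean [ 0.725 -0.445  0.027] min [ 0.699 -0.467  0.02 ] max [ 0.765 -0.412  0.032] axis [-0.77 -0.64  0.08]
s8 330 mean [ 0.726 -0.446  0.026] min [ 0.699 -0.468  0.019] max [ 0.765 -0.412  0.031] axis [-0.77 -0.64  0.08]
w5 122 mean [ 0.699 -0.431  0.05 ] min [ 0.571 -0.465  0.015] max [ 0.776 -0.321  0.293] axis [ 0.46 -0.35 -0.82]
w6 201 mean [ 0.718 -0.443  0.025] min [ 0.696 -0.465  0.015] max [ 0.743 -0.425  0.03 ] axis [ 0.49 -0.26 -0.83]
```

```bash
python3 -c "
from h import *
print(job.job_done())"
```

```text
the job is handed in; nothing more can be done
None
```

The job is handed in: the rest is at the top hole and the pin is home, its head top measuring 44 mm above the fork plate; the orange look-alike toppled before 5 s with the arm over the easel (no contact seen), and I left it lying.

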